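Close the falling lid of a plate exposure unit by hand and start it

TASK

A printing plate lies ready on the glass of the exposure unit, whose lid leans open. Without gripping anything, tip the lid over from behind with a fingertip, catch it on a finger as it falls and ease it down shut so that it does not bang on the glass; then, with the lid fully shut, press the start button. Do not shove the unit, and leave the plate and the things round about where they are.

Things in the scene. Friction and masses are not known exactly. Their poses are not given: they have to be found in the camera images.
- exposure_unit: bench exposure unit for printing plates: grey metal box 200 mm deep (its x) x 220 wide (its y) x 100 high, 5 kg, loose on rubber feet. Origin: centre of its underside. x points from its front (cooling slots) to its back (hinge side), z up. Under the lid, at its +y end, is a glass bed 12 mm below the rim; the flat console with timer and start button is its -y end, 60 mm wide, 100 mm high
- lid_hinge (a point): middle of the lid's hinge axis, which runs along the unit's y axis; at (85, 30, 105) mm in the unit's frame. The hinge is greased and slow but does not hold: forward of upright the lid falls by itself at roughly 1 rad/s x cos(joint value), so slowly at first: about 2 s from just past upright, and it bangs down at about 1 rad/s if nothing catches it
- lid_lip (a point): middle of the lid's free edge, at half thickness; moves with the lid. The lid is a flat grey plate 160 mm wide along the hinge, this edge 210 mm from the axis, 10 mm thick (5 mm either side of the axis plane), 0.45 kg, pad below. Shut, it stands out 25 mm past the front wall as an open lip, underside 100 mm above the table. Tipping it takes under 2 N there, carrying it 2 to 3 N
- lid (a joint): angle of the lid in rad: 0 = shut, level on the rim; 1.57 = upright; 1.80 = leaning back on its stop behind the unit. At the start it leans back at 1.70 or more and slowly sinks onto the stop, where its own weight keeps it
- start_button (a joint): travel of the start button in m: 0 = out, 0.005 = fully down; sprung, about 4 N when down, comes up again when let go
- start_button_top (a point): centre of the top of the start button: flat round black button 24 mm across, towards the front of the console; pressed straight down. The taller black knob with a pointer behind it on the console is the timer and is not used
- plate: steel printing plate 100 x 105 x 4 mm lying loose on the glass bed; origin at the centre of its underside
- ink_tin_a: bystander: taller round ink tin, 70 mm across, 70 mm tall; origin at the centre of its underside
- ink_tin_c: bystander: shorter round ink tin, 68 mm across, 60 mm tall; origin at the centre of its underside
- squeegee: bystander: printing squeegee, wooden back and rubber blade, 150 x 69 x 28 mm, lying flat; origin at the centre of its underside
- tape_roll: bystander: roll of packing tape, 96 mm across, 46 mm high, lying flat; origin at the centre of its underside
- lidded_jar: bystander: clear jar with a black screw lid, 68 mm across, 106 mm tall; origin at the centre of its underside
- brush: bystander: flat brush with a wooden handle, 177 mm long, 34 mm wide, 12 mm thick, lying flat; origin at the centre of its underside

How it is judged:
By the outcome, as a careful person would: the job done as asked, in the order asked, and still so for the second after the job is handed in, with the robot touching nothing.
It also fails if it takes over 51 s, if anything falls off the work surface, if the arm or the gripper's body presses on something with over 40 N, if the wrist force passes 120 N, or if a joint passes its speed limit or range.

ROBOT

A 6-joint arm with a two-finger parallel gripper is mounted at the origin on the work surface; the furniture and walls round the work are solid. World frame = base frame: x ahead of the robot, y to its left, z up, the work surface at z = 0. Lengths are in m, angles in rad, forces in N, time in s.
With the tool pointing down it reaches from about 0.3 to 0.775 m from the base axis. Payload 14.6 kg.
Tool frame: the origin (TCP) lies at the very end of the fingers, on their centre line; the grasp point (between the pads) lies 19 mm behind it; z points along the fingers, y is the line along which they close (so a half turn about z gives the same grasp; the last joint's range is limited). The gripper opens to 94 mm and grips with 3 to 60 N. Pads are 16 mm wide; open, the fingers measure 119 mm over their backs; the gripper's body (75 mm by 177 mm) begins 78 mm behind the grasp point.
Start: joints at [-1.24, 0.3, 1.521, -0, 1.321, -0.067], TCP at [0.213, -0.507, 0.205] pointing down, gripper open.
Joint ranges: [-3.03, 3.03], [-0.79, 2.21], [0.23, 2.52], [-1.04, 4.18], [0, 3.07], [-2.55, 2.55]. Speed limits (rad/s): [2.22, 2.22, 2.57, 3.14, 3.14, 3.14].

INTERFACE

Orientations are given as [roll, pitch, yaw] about the fixed x, y, z axes, in that order (R = Rz(yaw) Ry(pitch) Rx(roll)).
In Python, from station import ctrl, camera, camera_info, finder gives the robot as it stands.
- The arm moves only by the tool carry_out, never from a script. Its argument "motion" is a list of rows, each a list of 2 entries, a list of its own where there are three numbers: the shift along the tool's x, y, z as a fraction of full scale, then the turn about the tool's z as a fraction of full scale. A call has 1 to 12 rows; each row is the pose to reach, as a shift and turn from the pose commanded when the call began, along the tool's axes at that moment, turning the shorter way round; what a row does not reach only later rows make up. Full scale, the value 1, is 200 mm for a shift and 360 degrees for a turn. A row lasts 1/10 s, in which the tool goes at most 50 mm and 8.59 degrees, less where a joint would pass 70% of its speed; a pose out of reach is approached as far as the arm can. A call with a number of a shift or a turn outside -1 to 1 is refused whole. A call with a gripper value outside its range is refused whole. "hand" is the closure, from -1 (fully open) to 1 (shut), set as the call begins (left out, the last holds). The fingers move at their own pace and stop on an object; "force" is the grip in N (left out, the last holds). Time passes only in rows, so rows that repeat a pose let the fingers close. It gives the time, the measured TCP pose, the force, the opening and the grip force at its end, in the units of the state.
- ctrl.get_obs(): the state, without advancing time (a new reading comes with each control period).
- camera(name): name is "scene" or "side" or "wrist"; returns (picture, depth): 480x640x3 uint8, blue, green, red; 480x640 float32, m along the optical axis (not along the pixel's ray), 0 where there is no reading.
- camera_info(name): a dict with "camera_matrix" (3x3 intrinsics, pixels), "origin" and "attitude" of the camera in the world. Camera axes: x right, y down, z forward; pixel columns grow to the right and rows downward; lengths in m; the calibration is good to about 2 mm. A picture is of the moment at which its call begins: read the wrist's pose just before it. camera_info takes no time and is no camera call; for the wrist camera it gives the pose at the moment of the call.
- ctrl.hand_in(): hands the job in; it is judged then, once.
Trained networks look in the newest picture that a camera, given by its name, has taken for a name from the list of things; names that differ only in an ending like _2 or _b are one class to them, and where a whole thing is asked for, a point or a joint stands for the part that bears it (a point fixed in the world has none). Each returns a list of dicts, best first, with "conf" (0 to 1); they miss things now and then, are a little off and sometimes report something else, mostly with a low value. They report only what shows in the picture. A call takes as long as a camera call.
- finder.boxes_of(camera, query): "location" ([column, row] in pixels, amid what is visible of it).
- finder.cut_out(camera, query): "mask" (480x640 bool, what is visible of it) and "location" ([column, row] in pixels, amid what is visible of it).
- finder.pinpoint(camera, query): "location" ([column, row] in pixels: a listed point, or the origin of a listed thing).
The state is a dict: "time_s": time; "qpos": joint angles; "joint_vel": joint speeds; "tau": joint torques, N m; "ee_pos": TCP position; "eef_rot": TCP orientation; "force": force on the tool from outside, world axes, zero at the start; "moment": the same for the moment, N m; "grip_width": finger opening in m; "grip_force": force on a finger pad.
Only numpy, scipy, OpenCV 4.12 (cv2) and the standard library are available. Lean on these libraries where they do the work, as an engineer would, in place of code of your own. Each camera call takes 0.05 s, during which the arm holds its last target. There are 200 camera calls.

## Working session

There is one attempt and no reset: what is moved stays moved. The work goes in short steps, Python scripts to look and compute and a tool call to move; the robot and the scene stay as the last step left them, time stands still between calls to the robot, and variables do not carry over. Pictures are saved under pics/ and viewed, at most 10 in all, crops included, and the job is handed in when it is done.

Besides the shell and the picture viewer there is one more tool, called after ">>>" as name(argument=value, ...), one argument or row to a line, values as JSON. carry_out: Moves the arm, as the interface text tells. Its arguments: {"type":"object","properties":{"motion":{"type":"array","items":{"type":"array"}},"hand":{"type":"number"},"force":{"type":"number"}},"required":["motion"]}

```bash
mkdir -p pics; cat > h.py <<'E'
import numpy as np, cv2
from station import ctrl, camera, camera_info, finder
def world(name,px,d):
    i=camera_info(name);K=np.array(i["camera_matrix"]);A=np.array(i["attitude"])
    if A.shape!=(3,3):
        from scipy.spatial.transform import Rotation as R
        A=R.from_euler('xyz',A).as_matrix() if A.size==3 else R.from_quat(A).as_matrix()
    u,v=px
    return np.array(i["origin"])+A@(np.linalg.inv(K)@np.array([u,v,1.])*d)
def cloud(name,depth,mask):
    v,u=np.nonzero(mask&(depth>0));i=camera_info(name)
    K=np.linalg.inv(np.array(i["camera_matrix"]));A=np.array(i["attitude"])
    if A.shape!=(3,3):
        from scipy.spatial.transform import Rotation as R
        A=R.from_euler('xyz',A).as_matrix() if A.size==3 else R.from_quat(A).as_matrix()
    return np.array(i["origin"])+((K@np.array([u,v,np.ones_like(u)])).T*depth[v,u][:,None])@A.T
E
python3 - <<'E'
from h import *
o=ctrl.get_obs();print(o)
for n in("scene","side"):
    p,d=camera(n);cv2.imwrite(f"pics/{n}0.png",p);print(n,camera_info(n))
    for q in("exposure_unit","lid_hinge","lid_lip","start_button_top","plate","ink_tin_a","ink_tin_c","squeegee","tape_roll","lidded_jar","brush"):
        for r in finder.pinpoint(n,q)[:1]:
            u,v=r["location"];dd=d[int(v),int(u)];print(q,round(r["conf"],2),np.round([u,v]),np.round(world(n,(u,v),dd),3))
E
```

```text
{'time_s': 0.0, 'qpos': array([-1.23960239e+00,  3.00462185e-01,  1.52161920e+00,  1.81984658e-06,
        1.32069920e+00, -6.65927175e-02]), 'joint_vel': array([-0.00012708, -0.0003243 ,  0.00158794,  0.00018129,  0.00094616,
        0.00012037]), 'tau': array([-6.75796782e-04, -5.31808412e+01, -3.52740920e+01,  7.08032283e-02,
        2.43821600e-02, -1.43544225e-04]), 'ee_pos': array([ 0.21296889, -0.50679151,  0.2048751 ]), 'eef_rot': array([-3.14040747e+00, -8.08077523e-05,  3.97786155e-01]), 'force': array([-0.37427586,  0.50186211,  0.53999582]), 'moment': array([-0.01456291,  0.03795971, -0.02154172]), 'grip_force': 0.0, 'grip_width': 0.09384386991186919}
scene {'camera_matrix': array([[485.36777922,   0.        , 313.51481439],
       [  0.        , 485.36777922, 229.5263217 ],
       [  0.        ,   0.        ,   1.        ]]), 'origin': array([0.20335896, 0.6017428 , 1.08212468]), 'attitude': array([-2.66851929,  0.00417282, -2.62574378])}
exposure_unit 0.72 [316. 245.] [0.382 0.283 0.309]
lid_hinge 0.78 [311. 259.] [0.415 0.247 0.139]
lid_lip 0.59 [300. 234.] [0.418 0.27
[... 507 characters left out ...]
651201],
       [  0.        ,   0.        ,   1.        ]]), 'origin': array([0.13738079, 0.74021975, 1.25774185]), 'attitude': array([-2.61969027, -0.0036814 , -2.61222294])}
exposure_unit 0.55 [327. 258.] [0.385 0.277 0.286]
lid_hinge 0.76 [325. 277.] [0.405 0.244 0.133]
lid_lip 0.94 [311. 242.] [0.419 0.274 0.307]
start_button_top 0.51 [305. 205.] [0.532 0.11  0.124]
plate 0.63 [340. 249.] [0.421 0.151 0.091]
ink_tin_a 0.83 [364. 139.] [0.137 0.74  1.258]
ink_tin_c 0.83 [364. 139.] [0.137 0.74  1.258]
squeegee 0.74 [431. 178.] [ 0.344 -0.167  0.022]
tape_roll 0.93 [216. 411.] [ 0.476  0.556 -0.002]
lidded_jar 0.83 [240. 349.] [0.485 0.441 0.073]
brush 0.59 [271. 401.] [0.389 0.485 0.009]
```

View pics/side0.png

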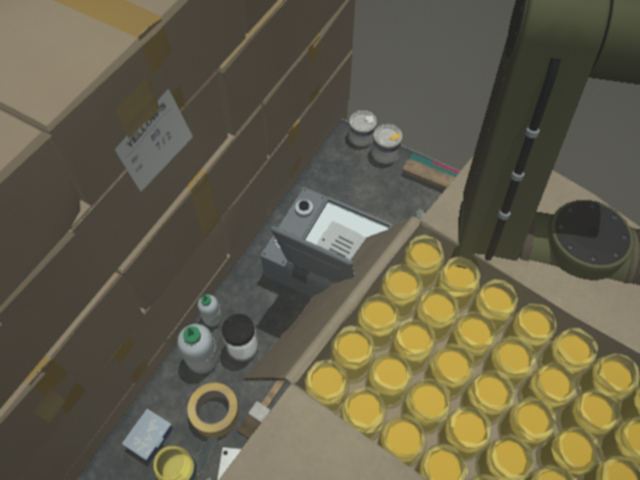

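View pics/scene0.png

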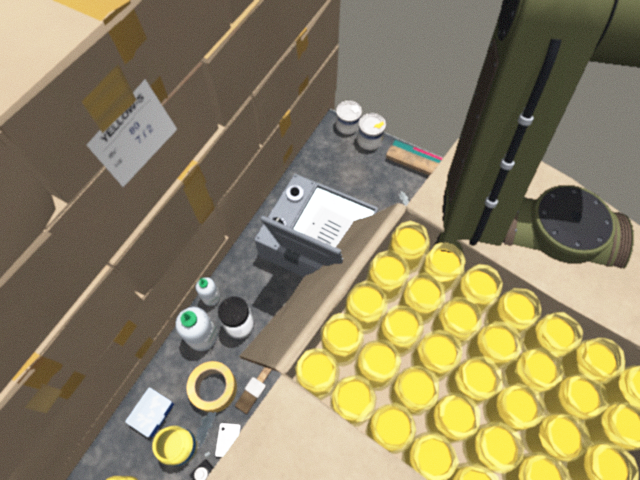

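The pictures show the unit at side (320,240), wedged between a wall of boxes and a carton of jars. The lid is open at (311,242), and the button is at (305,205) on the console, on the far side. Next I'll measure the unit pose and the obstacle heights.

```bash
python3 - <<'E'
from h import *
P=[]
for n in("scene","side"):
    p,d=camera(n)
    for q in("exposure_unit","lid_lip","start_button"):
        r=finder.cut_out(n,q)
        if r: 
            m=r[0]["mask"];c=cloud(n,d,m);print(n,q,r[0]["conf"],m.sum(),np.round(np.percentile(c,[2,50,98],axis=0),3).tolist())
            np.save(f"{n}_{q}.npy",c)
    P.append(cloud(n,d,np.ones_like(d,bool)))
P=np.vstack(P);np.save("P.npy",P)
# height map (max z, cm) 2.5cm cells, x 0..0.8 rows, y -0.3..0.7
H={}
xs=np.arange(0.15,0.75,.03);ys=np.arange(-.25,.6,.03)
print("y:   "+" ".join(f"{y*100:3.0f}" for y in ys))
for x in xs:
    s=f"{x:.2f} "
    for y in ys:
        m=(abs(P[:,0]-x-.015)<.015)&(abs(P[:,1]-y-.015)<.015)
        s+=f"{P[m,2].max()*100:4.0f}" if m.sum()>2 else "   ."
    print(s)
# lid plane, rim plane
c=np.vstack([np.load(f"{n}_exposure_unit.npy") for n in("scene","side")])
b=c[(abs(c[:,2]-.1)<.008)]
print("rim",len(b),b.min(0),b.max(0))
from cv2 import minAreaRect
print(minAreaRect((b[:,:2]*1000).astype(np.float32)))
l=c[c[:,2]>.15];m=l.mean(0);u,s,v=np.linalg.svd(l-m,full_matrices=False);print("lid",len(l),m,v,s/np.sqrt(len(l)))
print(l.min(0),l.max(0))
E
```

```text
scene exposure_unit 0.62 5875 [[0.353, 0.051, 0.027], [0.478, 0.22, 0.1], [0.561, 0.283, 0.31]]
scene lid_lip 0.68 1535 [[0.342, 0.247, 0.138], [0.417, 0.274, 0.264], [0.491, 0.286, 0.312]]
scene start_button 0.62 79 [[0.528, 0.101, 0.114], [0.538, 0.111, 0.121], [0.548, 0.12, 0.125]]
side exposure_unit 0.8 7034 [[0.349, 0.05, 0.019], [0.471, 0.241, 0.1], [0.56, 0.284, 0.31]]
side lid_lip 0.79 2162 [[0.34, 0.242, 0.117], [0.418, 0.272, 0.254], [0.492, 0.286, 0.311]]
side start_button 0.38 94 [[0.525, 0.099, 0.11], [0.535, 0.112, 0.12], [0.546, 0.121, 0.125]]
y:   -25 -22 -19 -16 -13 -10  -7  -4  -1   2   5   8  11  14  17  20  23  26  29  32  35  38  41  44  47  50  53  56  59
0.15    .   .   .   .   .   .  69  69  66  62  55  45  34  26  26  26  26  26  26  26  26  26  26  26  26  27  27  27   .
0.18    .   .   .   .   .   .  69  69  68  62  53  44  34  26  26  26  26  26  26  26  26  23  26  26  26  27  27  27  27
0.21    .   .   .   .   .   .   .  69  68  64  54  43  27  26  26  26  26  26  26  26  26  26  26  26  26  27  27  27  27
0.24    .   .   .   .  25  62  66  69  68  26  2
[... 1775 characters left out ...]
67  61
0.69    .   .   .   .   .   .   .   .   .   .   .   .   .   .   .  67  68  68  68  68  68  68  67  68  67  67  67   .   .
0.72    .   .   .   .   .   .   .   .   .   .   .   .   .   .   .   .  68  68  68  68  67  68  68  67  68   .   .   .   .
rim 4410 [0.35035118 0.04228029 0.09201229] [0.57045098 0.25644603 0.10787613]
((455.80584716796875, 149.86212158203125), (220.7036895751953, 206.09527587890625), 2.7526330947875977)
lid 3490 [0.41634084 0.2714685  0.25690347] [[-0.30677597  0.1694464   0.93657697]
 [ 0.94950622  0.12248896  0.28885012]
 [-0.06577573  0.97789794 -0.19846708]] [0.0497494  0.0440523  0.00591876]
[0.3342201  0.10098112 0.15008779] [0.49729776 0.28917399 0.31430357]
```

```bash
python3 - <<'E'
from h import *
p,d=camera("scene");c=p[160:380,220:440];cv2.imwrite("pics/crop1.png",cv2.resize(c,None,fx=2.7,fy=2.7,interpolation=cv2.INTER_CUBIC))
for (u,v) in [(390,215),(380,222),(370,230),(360,245),(350,262),(340,275),(320,300),(300,330),(280,350),(260,358),(330,260),(345,255),(400,205),(305,335),(340,300)]:
    print((u,v),np.round(world("scene",(u,v),d[v,u]),3),p[v,u])
P=np.load("P.npy")
# unit box top edges: rim points fit
from scipy.optimize import minimize
l=np.vstack([np.load(f"{n}_lid_lip.npy") for n in("scene","side")])
rng=np.random.default_rng(0);best=0
for _ in range(500):
    a=l[rng.choice(len(l),3)];n=np.cross(a[1]-a[0],a[2]-a[0]);n/=np.linalg.norm(n)+1e-12
    k=abs((l-a[0])@n)<.002
    if k.sum()>best:best=k.sum();K=k
q=l[K];m=q.mean(0);v=np.linalg.svd(q-m,full_matrices=False)[2][2];v*=np.sign(v[1]);print("lid plane",len(q),m,v,"yaw",np.degrees(np.arctan2(v[1],v[0])),"tilt",np.degrees(np.arcsin(-v[2])))
t=q[q[:,2]>.22];print("x range",np.percentile(t[:,0],[1,99]),"ztop",np.percentile(l[:,2],[90,99]))
for z in(.15,.2,.25,.3):
    s=q[abs(q[:,2]-z)<.008];print(z,s.mean(0),s[:,0].min(),s[:,0].max())
E
```

```text
(390, 215) [0.3   0.144 0.271] [164 187 210]
(380, 222) [0.312 0.158 0.255] [108 127 143]
(370, 230) [0.323 0.173 0.236] [108 125 143]
(360, 245) [0.324 0.215 0.244] [109 126 140]
(350, 262) [0.323 0.262 0.258] [102 123 138]
(340, 275) [0.327 0.292 0.253] [104 126 137]
(320, 300) [0.336 0.351 0.251] [107 129 144]
(300, 330) [0.338 0.418 0.26 ] [111 129 147]
(280, 350) [0.354 0.461 0.24 ] [104 123 138]
(260, 358) [0.39  0.481 0.175] [ 99 117 133]
(330, 260) [0.363 0.263 0.222] [70 62 62]
(345, 255) [0.345 0.233 0.208] [103 122 137]
(400, 205) [0.292 0.114 0.27 ] [176 202 224]
(305, 335) [0.325 0.423 0.269] [185 213 230]
(340, 300) [0.306 0.332 0.246] [114 139 157]
lid plane 2882 [0.41893803 0.26869903 0.23806368] [-0.05321559  0.97603434 -0.21100963] yaw 93.12080469603033 tilt 12.181525893942293
x range [0.34027166 0.49289858] ztop [0.30953761 0.31198073]
0.15 [0.43232181 0.24999048 0.15005785] 0.37392842105845825 0.4940987912860524
0.2 [0.42094595 0.26083152 0.19965534] 0.3508805745027668 0.49457230234512417
0.25 [0.41313482 0.27180462 0.25195474] 0.3400648186259735 0.49414253021714294
0.3 [0.41523091 0.28222615 0.30188332] 0.33889935891439626 0.49514252847014806
```

View pics/crop1.png

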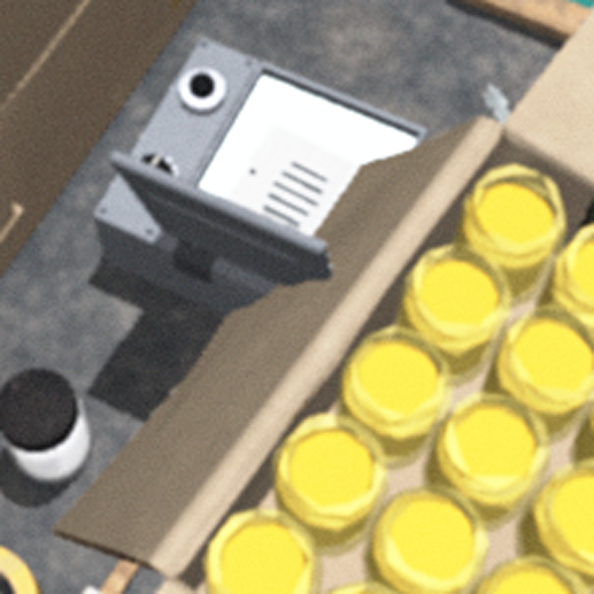

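```bash
python3 - <<'E'
from h import *
Q=[]
for n in("scene","side"):
    p,d=camera(n);h=p.astype(int);m=(h[:,:,2]-h[:,:,0]>22)
    m=cv2.erode(m.astype(np.uint8),np.ones((3,3)))>0
    c=cloud(n,d,m);Q.append(c[(c[:,0]>.28)&(c[:,0]<.5)&(c[:,1]>.03)&(c[:,1]<.5)&(c[:,2]>.04)&(c[:,2]<.3)])
    for y in np.arange(.06,.5,.04):
        s=Q[-1][abs(Q[-1][:,1]-y)<.01]
        if len(s): 
            print(n,round(y,2),len(s)," ".join(f"z{z:.2f}:{s[abs(s[:,2]-z)<.01][:,0].mean():.3f}" for z in(.08,.1,.12,.14,.16,.18,.2,.22,.24,.26) if (abs(s[:,2]-z)<.01).sum()>1))
E
```

```text
scene 0.1 11 z0.12:0.373 z0.14:0.363
scene 0.14 290 z0.10:0.382 z0.12:0.375 z0.14:0.365 z0.16:0.355 z0.18:0.346 z0.20:0.337 z0.22:0.319 z0.24:0.316 z0.26:0.296
scene 0.18 295 z0.12:0.379 z0.14:0.370 z0.16:0.360 z0.18:0.349 z0.20:0.342 z0.22:0.331 z0.24:0.316 z0.26:0.300
scene 0.22 275 z0.18:0.355 z0.20:0.348 z0.22:0.328 z0.24:0.315 z0.26:0.302
scene 0.26 361 z0.08:0.408 z0.10:0.400 z0.12:0.391 z0.14:0.381 z0.16:0.367 z0.18:0.358 z0.20:0.333 z0.22:0.318 z0.24:0.318 z0.26:0.310
scene 0.3 539 z0.08:0.413 z0.10:0.395 z0.12:0.388 z0.14:0.388 z0.16:0.371 z0.18:0.369 z0.20:0.357 z0.22:0.308 z0.24:0.312 z0.26:0.311
scene 0.34 475 z0.08:0.420 z0.10:0.411 z0.12:0.403 z0.14:0.394 z0.16:0.381 z0.18:0.369 z0.20:0.357 z0.22:0.332 z0.24:0.318 z0.26:0.316
scene 0.38 667 z0.08:0.424 z0.10:0.417 z0.12:0.400 z0.14:0.388 z0.16:0.387 z0.18:0.379 z0.20:0.367 z0.22:0.307 z0.24:0.325 z0.26:0.319
scene 0.42 580 z0.08:0.430 z0.10:0.422 z0.12:0.414 z0.14:0.404 z0.16:0.393 z0.18:0.382 z0.20:0.366 z0.22:0.336 z0.24:0.318 z0.26:0.320
scene 0.46 816 z0.08:0.437 z0.10:0.428 z0.12:0.418 z0.14:0.405 z0.16:0.398 z0.18:0.388 z0.20:0.377 z0.22:0.306 z0.24:0.340 z0.26:0.326
side 0.14 73 z0.26:0.290
side 0.18 80 z0.26:0.295
side 0.22 106 z0.22:0.287 z0.24:0.281 z0.26:0.297
side 0.26 117 z0.20:0.289 z0.22:0.283 z0.24:0.281 z0.26:0.304
side 0.3 239 z0.12:0.305 z0.14:0.305 z0.22:0.284 z0.24:0.288 z0.26:0.304
side 0.34 154 z0.20:0.301 z0.22:0.288 z0.24:0.284 z0.26:0.310
side 0.38 316 z0.22:0.290 z0.24:0.298 z0.26:0.312
side 0.42 212 z0.20:0.305 z0.22:0.290 z0.24:0.286 z0.26:0.312
side 0.46 387 z0.22:0.294 z0.24:0.307 z0.26:0.320
```

>>> carry_out(
  motion=[
    [[0,0,-0.5],0],
    [[1,0,-1],0.0547],
    [[1,0,-1],0.0547],
    [[1,0,-1],0.0547],
    [[1,0,-1],0.0547],
    [[1,0,-1],0.0547],
    [[1,0,-1],0.0547],
  ],
  hand=1,
)

```text
time_s: 2.45
ee_pos: [0.4009, -0.4278, 0.409]
eef_rot: [3.138, -0.004, 0.058]
force: [-0.1, 0.1, -0.4]
grip_width: 0.0414
grip_force: 0.0
```

>>> carry_out(
  motion=[
    [[0.2,-1,0],0],
    [[0.2,-1,0],0],
    [[0.2,-1,0],0],
    [[0.2,-1,0],0],
    [[0.2,-1,0],0],
  ],
)

```text
time_s: 2.95
ee_pos: [0.4266, -0.2241, 0.4059]
eef_rot: [3.141, -0.001, 0.058]
force: [0.6, -0.9, 0.9]
grip_width: 0.0019
grip_force: 0.0
```

>>> carry_out(
  motion=[
    [[0.05,-1,0],0],
    [[0.05,-1,0],0],
    [[0.05,-1,0],0],
    [[0.05,-1,0],0],
  ],
)

```text
time_s: 3.35
ee_pos: [0.4251, -0.0267, 0.405]
eef_rot: [3.141, 0.0, 0.053]
force: [0.7, -0.3, 0.4]
grip_width: 0.0008
grip_force: 0.0
```

>>> carry_out(
  motion=[
    [[0.1,-1,0],0],
    [[0.1,-1,0],0],
    [[0.1,-1,0],0],
    [[0.1,-1,0],0],
  ],
)

```text
time_s: 3.75
ee_pos: [0.4347, 0.1734, 0.405]
eef_rot: [3.141, 0.0, 0.053]
force: [0.9, -0.3, 0.5]
grip_width: 0.0007
grip_force: 0.0
```

>>> carry_out(
  motion=[
    [[0.1,-1,0],0],
    [[0.1,-1,0],0],
    [[0.1,-1,0],0],
    [[0.1,-1,0],0],
    [[0.1,-1,0],0],
  ],
)

```text
time_s: 4.25
ee_pos: [0.444, 0.3765, 0.4022]
eef_rot: [3.139, 0.004, 0.058]
force: [0.6, 0.5, -1.6]
grip_width: 0.0002
grip_force: 0.0
```

>>> carry_out(
  motion=[
    [[0,0,0.6],0],
    [[0,0,0.6],0],
    [[0,0,0.6],0],
    [[0,0.3,0.6],0],
    [[0,0.3,0.6],0],
    [[0,0.3,0.6],0],
    [[0,0.3,0.6],0],
  ],
)

```text
time_s: 4.95
ee_pos: [0.4476, 0.3129, 0.2858]
eef_rot: [-3.141, -0.001, 0.053]
force: [-0.3, 0.6, 0.1]
grip_width: 0.0006
grip_force: 0.0
```

```bash
python3 - <<'E'
from h import *
p,d=camera("scene");cv2.imwrite("pics/crop2.png",cv2.resize(p[130:390,170:450],None,fx=2.2,fy=2.2))
o=ctrl.get_obs();print(o["ee_pos"],o["force"])
E
```

```text
[0.44745378 0.31328539 0.28559956] [-0.17179918  0.42329237  0.64684375]
```

View pics/crop2.png

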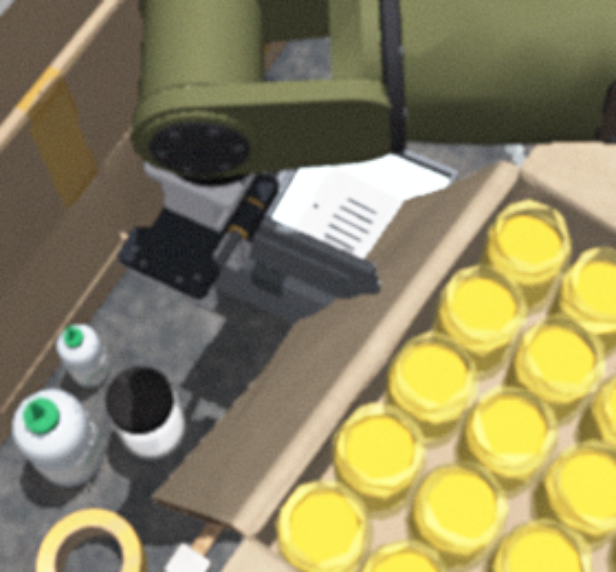

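The gripper hangs behind the lid, with its fingers near crop (245,220), and the plate is still on the glass at (330,200). I'll push slowly.

>>> carry_out(
  motion=[
    [[0,0.03,0],0],
    [[0,0.06,0],0],
    [[0,0.09,0],0],
    [[0,0.12,0],0],
    [[0,0.14,0],0],
    [[0,0.16,0],0],
    [[0,0.18,0],0],
    [[0,0.2,0],0],
  ],
)

```text
time_s: 5.8
ee_pos: [0.4494, 0.2727, 0.2855]
eef_rot: [3.142, -0.0, 0.054]
force: [-0.0, 0.7, 0.8]
grip_width: 0.0003
grip_force: 0.4
```

>>> carry_out(
  motion=[
    [[0,0.02,0],0],
    [[0,0.04,0],0],
    [[0,0.06,0],0],
    [[0,0.08,0],0],
  ],
)

```text
time_s: 6.2
ee_pos: [0.4503, 0.2567, 0.2854]
eef_rot: [3.142, 0.0, 0.054]
force: [1.6, 0.3, 0.4]
grip_width: 0.0009
grip_force: 0.3
```

```bash
cat > lid.py <<'E'
from h import *
def lid(names=("scene",)):
  for n in names:
    p,d=camera(n);r=finder.cut_out(n,"lid_lip")
    if not r: print("none");continue
    l=cloud(n,d,r[0]["mask"]);rng=np.random.default_rng(0);best=0
    for _ in range(300):
        a=l[rng.choice(len(l),3)];q=np.cross(a[1]-a[0],a[2]-a[0]);q/=np.linalg.norm(q)+1e-12
        k=abs((l-a[0])@q)<.002
        if k.sum()>best:best=k.sum();K=k
    q=l[K];m=q.mean(0);v=np.linalg.svd(q-m,full_matrices=False)[2][2]
    print(n,"conf",round(r[0]["conf"],2),len(q),"mean",np.round(m,3),"n",np.round(v,3),"p2/98",np.round(np.percentile(l,[2,98],axis=0),3).tolist())
if __name__=="__main__":
    o=ctrl.get_obs();print(o["time_s"],o["ee_pos"],o["force"]);lid(("scene","side"))
E
python3 lid.py
```

```text
6.2 [0.45027723 0.25670535 0.28541824] [1.64069583 0.34781739 0.3771538 ]
scene conf 0.7 2066 mean [0.407 0.24  0.229] n [-0.062  0.998 -0.015] p2/98 [[0.344, 0.233, 0.124], [0.475, 0.244, 0.316]]
side conf 0.9 2403 mean [0.406 0.24  0.226] n [-0.06   0.998 -0.012] p2/98 [[0.342, 0.234, 0.122], [0.486, 0.245, 0.316]]
```

>>> carry_out(
  motion=[
    [[0,0.025,0],0],
    [[0,0.05,0],0],
    [[0,0.07,0],0],
    [[0,0.085,0],0],
    [[0,0.06,-0.2],0],
    [[0,0.06,-0.325],0],
    [[0,0.25,-0.325],0],
    [[0,0.45,-0.325],0],
    [[0,0.58,-0.325],0],
    [[0,0.58,-0.15],0],
    [[0,0.58,0],0],
    [[0,0.58,0],0],
  ],
)

```text
time_s: 7.6
ee_pos: [0.4553, 0.1406, 0.2824]
eef_rot: [3.141, 0.006, 0.054]
force: [-0.0, 0.1, -0.1]
grip_width: 0.0007
grip_force: 0.0
```

```bash
python3 lid.py
```

```text
7.6 [0.4553429  0.14056133 0.28238641] [-0.04295082  0.09916925 -0.14065483]
scene conf 0.58 3504 mean [0.424 0.222 0.233] n [-0.051  0.989  0.138] p2/98 [[0.347, 0.202, 0.116], [0.498, 0.238, 0.315]]
side conf 0.75 3613 mean [0.421 0.221 0.232] n [-0.055  0.987  0.148] p2/98 [[0.345, 0.202, 0.121], [0.495, 0.238, 0.313]]
```

>>> carry_out(
  motion=[
    [[0,0,0],0],
    [[0,0,0],0],
    [[0,0,0],0],
    [[0,0,0],0],
    [[0,0,0],0],
    [[0,0,0],0],
    [[0,0,0],0],
    [[0,0,0],0],
    [[0,0,0],0],
  ],
)

```text
time_s: 8.7
ee_pos: [0.4565, 0.1412, 0.2854]
eef_rot: [-3.142, 0.0, 0.054]
force: [-0.3, 0.3, -0.5]
grip_width: 0.0005
grip_force: 0.0
```

```bash
python3 lid.py
```

```text
8.7 [0.45654163 0.14121686 0.28543158] [-0.32345451  0.2539474  -0.4881588 ]
scene conf 0.61 4051 mean [0.424 0.194 0.22 ] n [ 0.049 -0.929 -0.366] p2/98 [[0.349, 0.156, 0.11], [0.5, 0.233, 0.302]]
side conf 0.97 3957 mean [0.423 0.195 0.219] n [-0.052  0.929  0.366] p2/98 [[0.347, 0.157, 0.12], [0.497, 0.233, 0.3]]
```

>>> carry_out(
  motion=[
    [[0,0.03,0.014],0],
    [[0,0.06,0.028],0],
    [[0,0.09,0.043],0],
    [[0,0.12,0.061],0],
    [[0,0.15,0.08],0],
    [[0,0.18,0.098],0],
    [[0,0.208,0.119],0],
    [[0,0.236,0.14],0],
    [[0,0.264,0.161],0],
    [[0,0.29,0.185],0],
    [[0,0.316,0.209],0],
    [[0,0.342,0.233],0],
  ],
)

```text
time_s: 10.1
ee_pos: [0.4604, 0.0724, 0.2385]
eef_rot: [3.141, -0.0, 0.054]
force: [2.1, -2.5, 1.9]
grip_width: 0.0005
grip_force: 1.4
```

```bash
python3 lid.py
```

```text
10.1 [0.46035455 0.07240774 0.23851832] [ 2.08025671 -2.49833293  1.86390495]
scene conf 0.93 4155 mean [0.427 0.155 0.194] n [ 0.036 -0.71  -0.703] p2/98 [[0.353, 0.092, 0.12], [0.5, 0.227, 0.256]]
side conf 0.74 613 mean [0.473 0.562 0.045] n [-0.005  0.02   1.   ] p2/98 [[0.427, 0.516, -0.001], [0.518, 0.608, 0.05]]
```

>>> carry_out(
  motion=[
    [[0,0.022,0.026],0],
    [[0,0.044,0.052],0],
    [[0,0.067,0.078],0],
    [[0,0.087,0.106],0],
    [[0,0.107,0.134],0],
    [[0,0.128,0.163],0],
    [[0,0.145,0.193],0],
    [[0,0.162,0.223],0],
    [[0,0.179,0.254],0],
    [[0,0.194,0.286],0],
    [[0,0.208,0.318],0],
    [[0,0.222,0.35],0],
  ],
)

```text
time_s: 11.5
ee_pos: [0.463, 0.0271, 0.1687]
eef_rot: [3.139, -0.001, 0.054]
force: [1.9, -12.5, 3.4]
grip_width: 0.0007
grip_force: 6.6
```

```bash
python3 lid.py
```

```text
11.5 [0.46298053 0.02706269 0.16866475] [  1.8940314  -12.53924977   3.42890858]
scene conf 0.62 3696 mean [0.43  0.131 0.155] n [ 0.019 -0.383 -0.923] p2/98 [[0.356, 0.044, 0.113], [0.504, 0.226, 0.19]]
side conf 0.62 3388 mean [0.427 0.133 0.153] n [ 0.013 -0.375 -0.927] p2/98 [[0.355, 0.045, 0.113], [0.5, 0.226, 0.189]]
```

>>> carry_out(
  motion=[
    [[0,0.01,0.003],0],
    [[0,0.018,0.018],0],
    [[0,0.026,0.034],0],
    [[0,0.031,0.049],0],
    [[0,0.036,0.064],0],
    [[0,0.04,0.08],0],
  ],
)

```text
time_s: 12.3
ee_pos: [0.4629, 0.0205, 0.1524]
eef_rot: [3.142, 0.001, 0.054]
force: [-0.7, -3.1, 0.4]
grip_width: 0.0002
grip_force: 1.6
```

```bash
python3 lid.py
```

```text
12.3 [0.46292108 0.0205191  0.15241698] [-0.74833081 -3.13588235  0.37663131]
scene conf 0.78 3611 mean [0.432 0.128 0.146] n [-0.009  0.298  0.954] p2/98 [[0.358, 0.038, 0.113], [0.504, 0.225, 0.173]]
side conf 0.56 3333 mean [0.43  0.128 0.146] n [ 0.011 -0.292 -0.956] p2/98 [[0.356, 0.038, 0.111], [0.501, 0.226, 0.173]]
```

>>> carry_out(
  motion=[
    [[0,0.004,0.013],0],
    [[0,0.008,0.026],0],
    [[0,0.012,0.039],0],
    [[0,0.016,0.053],0],
    [[0,0.019,0.066],0],
    [[0,0.022,0.08],0],
    [[0,0.024,0.095],0],
  ],
)

```text
time_s: 13.2
ee_pos: [0.4634, 0.0156, 0.1336]
eef_rot: [3.141, -0.0, 0.054]
force: [1.2, -3.7, -0.9]
grip_width: 0.0003
grip_force: 2.2
```

```bash
python3 lid.py
```

```text
13.2 [0.46340615 0.01563217 0.13363849] [ 1.21717147 -3.68709036 -0.92524982]
scene conf 0.92 3394 mean [0.433 0.127 0.135] n [0.    0.201 0.98 ] p2/98 [[0.359, 0.032, 0.11], [0.504, 0.225, 0.154]]
side conf 0.6 3144 mean [0.432 0.13  0.134] n [-0.004  0.21   0.978] p2/98 [[0.357, 0.033, 0.109], [0.501, 0.226, 0.154]]
```

>>> carry_out(
  motion=[
    [[0,0.002,0.013],0],
    [[0,0.004,0.026],0],
    [[0,0.005,0.04],0],
    [[0,0.007,0.053],0],
    [[0,0.008,0.066],0],
  ],
)

```text
time_s: 13.9
ee_pos: [0.4635, 0.0136, 0.1206]
eef_rot: [3.141, -0.0, 0.054]
force: [1.8, -9.4, -0.5]
grip_width: 0.0007
grip_force: 4.7
```

```bash
python3 lid.py
```

```text
13.9 [0.46354885 0.01364874 0.12062956] [ 1.7833488  -9.39541423 -0.49702761]
scene conf 0.63 3222 mean [0.434 0.126 0.128] n [0.004 0.138 0.99 ] p2/98 [[0.361, 0.031, 0.111], [0.504, 0.224, 0.141]]
side conf 0.57 3072 mean [0.433 0.127 0.127] n [-0.003 -0.142 -0.99 ] p2/98 [[0.358, 0.032, 0.11], [0.502, 0.224, 0.141]]
```

>>> carry_out(
  motion=[
    [[0,0.001,0.012],0],
    [[0,0.003,0.024],0],
    [[0,0.004,0.036],0],
    [[0,0.005,0.048],0],
    [[0,0.005,0.06],0],
  ],
)

```text
time_s: 14.6
ee_pos: [0.4636, 0.0124, 0.1086]
eef_rot: [3.14, -0.0, 0.054]
force: [1.9, -12.5, -1.7]
grip_width: 0.0003
grip_force: 5.9
```

```bash
python3 lid.py
```

```text
14.6 [0.46361383 0.01244116 0.10860364] [  1.85365076 -12.52814599  -1.67624145]
scene conf 0.9 3059 mean [0.433 0.122 0.122] n [-0.007 -0.074 -0.997] p2/98 [[0.36, 0.029, 0.109], [0.504, 0.225, 0.13]]
side conf 0.59 2958 mean [0.432 0.125 0.121] n [ 0.    -0.083 -0.997] p2/98 [[0.359, 0.03, 0.108], [0.501, 0.225, 0.131]]
```

>>> carry_out(
  motion=[
    [[0,0.001,0.012],0],
    [[0,0.002,0.024],0],
    [[0,0.002,0.036],0],
    [[0,0.002,0.048],0],
    [[0,0.002,0.06],0],
    [[0,0.002,0.07],0],
    [[0,0.002,0.08],0],
  ],
)

```text
time_s: 15.5
ee_pos: [0.4637, 0.0118, 0.0926]
eef_rot: [3.14, -0.0, 0.054]
force: [1.3, -13.7, -2.8]
grip_width: 0.0007
grip_force: 6.9
```

```bash
python3 lid.py
```

```text
15.5 [0.46367473 0.0117591  0.0925734 ] [  1.30685129 -13.68669857  -2.79457852]
scene conf 0.6 2889 mean [0.434 0.127 0.114] n [0.002 0.008 1.   ] p2/98 [[0.363, 0.029, 0.109], [0.502, 0.223, 0.118]]
side conf 0.56 2740 mean [0.434 0.127 0.113] n [0.018 0.004 1.   ] p2/98 [[0.361, 0.028, 0.105], [0.504, 0.226, 0.119]]
```

>>> carry_out(
  motion=[
    [[0,0,0.008],0],
    [[0,0,0.016],0],
    [[0,0,0.024],0],
    [[0,0,0.032],0],
    [[0,0,0.032],0],
  ],
)

```text
time_s: 16.2
ee_pos: [0.4644, 0.0118, 0.0871]
eef_rot: [3.14, -0.002, 0.054]
force: [0.5, -13.4, 6.4]
grip_width: 0.0003
grip_force: 6.9
```

```bash
python3 lid.py
```

```text
16.2 [0.46439175 0.01178021 0.08713154] [  0.54558886 -13.39932754   6.36447849]
scene conf 0.63 2854 mean [0.439 0.13  0.112] n [ 0.017 -0.005  1.   ] p2/98 [[0.364, 0.028, 0.107], [0.503, 0.224, 0.116]]
side conf 0.9 2754 mean [0.435 0.128 0.111] n [-0.016  0.007 -1.   ] p2/98 [[0.36, 0.028, 0.105], [0.502, 0.225, 0.117]]
```

>>> carry_out(
  motion=[
    [[0,0.01,0],0],
    [[0,0.05,0],0],
    [[0,0.2,0],0],
    [[0,0.3,-0.3],0],
    [[0,0.3,-0.8],0],
    [[0.2,0.2,-0.8],0],
    [[0.2,0,-0.8],0],
    [[0.2,0,-0.8],0],
  ],
)

```text
time_s: 17.2
ee_pos: [0.505, 0.0178, 0.249]
eef_rot: [-3.141, -0.005, 0.057]
force: [0.1, -0.4, -0.7]
grip_width: 0.0007
grip_force: 0.0
```

```bash
python3 - <<'E'
from h import *
print(ctrl.get_obs()["ee_pos"])
for n in("wrist","scene","side"):
    p,d=camera(n)
    if n=="wrist": cv2.imwrite("pics/w1.png",p)
    for q in("start_button_top","lid_lip","lid_hinge"):
        for r in finder.pinpoint(n,q)[:2]:
            u,v=r["location"];print(n,q,round(r["conf"],2),np.round([u,v]),np.round(world(n,(u,v),d[int(v),int(u)]),4))
    r=finder.cut_out(n,"start_button")
    if r: c=cloud(n,d,r[0]["mask"]);print("cut",r[0]["conf"],len(c),np.round(np.median(c,0),4),np.round(np.percentile(c,[2,98],axis=0),3).tolist())
E
python3 lid.py
```

```text
[0.504952   0.01783272 0.24899966]
wrist start_button_top 0.85 [223. 188.] [0.5369 0.1048 0.1171]
wrist start_button_top 0.26 [ 98. 300.] [0.4188 0.2336 0.0958]
wrist lid_hinge 0.87 [ 99. 299.] [0.419  0.2325 0.0945]
cut 0.59 655 [0.5367 0.1033 0.1161] [[0.525, 0.093, 0.108], [0.547, 0.114, 0.118]]
scene start_button_top 0.55 [214. 389.] [0.4768 0.5609 0.0007]
scene start_button_top 0.54 [294. 189.] [0.5414 0.1058 0.1188]
scene lid_lip 0.59 [348. 184.] [0.4422 0.0254 0.1103]
scene lid_hinge 0.95 [312. 261.] [0.4176 0.2375 0.1045]
scene lid_hinge 0.63 [213. 388.] [ 0.4812  0.5603 -0.0018]
cut 0.47 74 [0.5372 0.1096 0.1209] [[0.528, 0.099, 0.117], [0.548, 0.12, 0.125]]
side start_button_top 0.66 [322. 277.] [0.4178 0.2341 0.1028]
side start_button_top 0.43 [304. 200.] [0.5504 0.0832 0.0947]
side lid_lip 0.94 [365. 198.] [ 0.4612 -0.0497 -0.001 ]
side lid_hinge 0.86 [324. 277.] [0.4153 0.2295 0.0982]
side lid_hinge 0.73 [305. 205.] [0.5333 0.1069 0.1194]
cut 0.57 85 [0.5357 0.1104 0.1199] [[0.526, 0.099, 0.114], [0.546, 0.12, 0.124]]
17.95 [0.50343753 0.01490715 0.24623807] [ 0.69273866 -0.93261447 -0.19109018]
scene conf 0.87 3062 mean [0.438 0.121 0.112] n [-0.009  0.013 -1.   ] p2/98 [[0.363, 0.027, 0.106], [0.506, 0.225, 0.116]]
side conf 0.6 2816 mean [0.437 0.123 0.111] n [-0.007  0.007 -1.   ] p2/98 [[0.362, 0.028, 0.106], [0.501, 0.225, 0.116]]
```

View pics/w1.png

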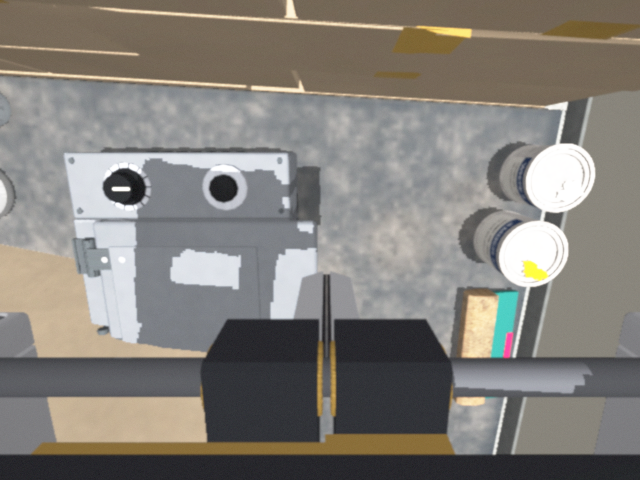

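The lid is shut (200,270). The button is at (223,188), well clear of the timer at (125,187). I'll move over the button.

>>> carry_out(
  motion=[
    [[0.192,-0.445,0],0],
    [[0.192,-0.445,0],0],
    [[0.192,-0.445,0.2],0],
    [[0.192,-0.445,0.4],0],
    [[0.192,-0.445,0.55],0],
    [[0.192,-0.445,0.55],0],
  ],
)

```text
time_s: 18.75
ee_pos: [0.5351, 0.1058, 0.1326]
eef_rot: [3.141, 0.007, 0.054]
force: [-0.0, -1.1, 0.7]
grip_width: 0.0005
grip_force: 0.0
```

>>> carry_out(
  motion=[
    [[0,0,0.03],0],
    [[0,0,0.06],0],
    [[0,0,0.075],0],
    [[0,0,0.075],0],
  ],
)

```text
time_s: 19.15
ee_pos: [0.5372, 0.1059, 0.1216]
eef_rot: [-3.142, -0.001, 0.054]
force: [0.0, 0.8, 0.2]
grip_width: 0.0007
grip_force: 0.0
```

>>> carry_out(
  motion=[
    [[0,0,0.01],0],
    [[0,0,0.02],0],
    [[0,0,0.03],0],
    [[0,0,0.03],0],
  ],
)

```text
time_s: 19.55
ee_pos: [0.5374, 0.1059, 0.1161]
eef_rot: [-3.142, -0.001, 0.054]
force: [-1.8, -0.3, 8.1]
grip_width: 0.0006
grip_force: 4.3
```

>>> carry_out(
  motion=[
    [[0,0,0.005],0],
    [[0,0,0.01],0],
    [[0,0,0.01],0],
  ],
)

```text
time_s: 19.85
ee_pos: [0.5376, 0.1059, 0.1157]
eef_rot: [3.142, -0.002, 0.054]
force: [-8.3, -3.1, 25.1]
grip_width: 0.0003
grip_force: 12.7
```

>>> carry_out(
  motion=[
    [[0,0,-0.01],0],
    [[0,0,-0.017],0],
    [[0,0,-0.017],0],
    [[0,0,-0.017],0],
  ],
)

```text
time_s: 20.25
ee_pos: [0.5372, 0.1059, 0.1167]
eef_rot: [-3.142, -0.001, 0.054]
force: [2.2, 0.4, 3.8]
grip_width: 0.0003
grip_force: 1.8
```

>>> carry_out(
  motion=[
    [[0,0,-0.008],0],
    [[0,0,-0.008],0],
    [[0,0,-0.008],0],
  ],
)

```text
time_s: 20.55
ee_pos: [0.5371, 0.1059, 0.1182]
eef_rot: [-3.142, -0.0, 0.054]
force: [2.0, -0.7, 2.7]
grip_width: 0.0005
grip_force: 1.4
```

The spring force falls off gradually as the finger lifts, so the button did reach full travel. I'll retreat and check.

>>> carry_out(
  motion=[
    [[0,0,-0.1],0],
    [[0,0,-0.4],0],
    [[0,0,-0.8],0],
    [[0,0.5,-0.9],0],
    [[0,1,-0.9],0],
    [[0,1,-0.9],0],
    [[0,1,-0.9],0],
    [[0,1,-0.9],0],
  ],
)

```text
time_s: 21.35
ee_pos: [0.5474, -0.0977, 0.2986]
eef_rot: [3.141, 0.0, 0.05]
force: [0.2, 0.4, -0.6]
grip_width: 0.0004
grip_force: 0.0
```

```bash
python3 lid.py; python3 - <<'E'
from h import *
p,d=camera("scene");cv2.imwrite("pics/end.png",p)
c=np.vstack([cloud("scene",d,finder.cut_out("scene","exposure_unit")[0]["mask"])])
b=c[abs(c[:,2]-.1)<.03];print(cv2.minAreaRect((b[:,:2]*1000).astype(np.float32)))
for q in("ink_tin_a","squeegee","tape_roll","lidded_jar","brush"):
    for r in finder.pinpoint("scene",q)[:1]: print(q,np.round(r["location"]))
E
```

```text
21.35 [ 0.54744811 -0.09772943  0.29856926] [ 0.22634645  0.39032973 -0.63978387]
scene conf 0.92 3075 mean [0.438 0.122 0.112] n [-0.005  0.008 -1.   ] p2/98 [[0.362, 0.026, 0.105], [0.506, 0.225, 0.116]]
side conf 0.74 2861 mean [0.436 0.121 0.111] n [-0.001  0.015 -1.   ] p2/98 [[0.361, 0.026, 0.104], [0.503, 0.226, 0.117]]
((457.4666748046875, 137.43702697753906), (219.87896728515625, 230.1659393310547), 3.0062811374664307)
ink_tin_a [351. 122.]
squeegee [413. 161.]
tape_roll [212. 389.]
lidded_jar [237. 325.]
brush [266. 370.]
```

View pics/end.png

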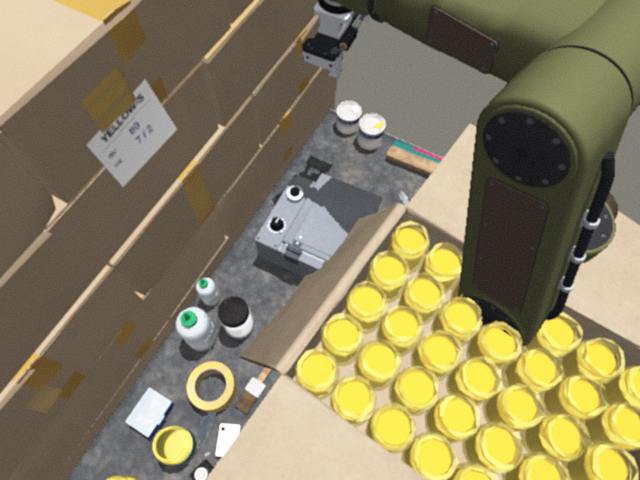

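The lid is shut at (325,225), the button at (295,192) is free, and the unit and bystanders have not moved. I'm handing in.

```bash
python3 -c "
from station import ctrl
print(ctrl.hand_in())"
```

```text
the job is handed in; nothing more can be done
None
```

I tipped the lid over, caught it and eased it shut, then pressed the start button to the bottom of its travel. In the last picture the unit and the bystanders had not moved (the plate is hidden under the lid), and I handed the job in at about 21 s of the 51 s; no verdict came back.

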